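Swing the display stand round and put the leaf board in it

ROBOT

A 6-joint arm with a two-finger parallel gripper is mounted at the origin on the work surface. World frame = base frame: x ahead of the robot, y to its left, z up, the work surface at z = 0. Lengths are in mm, angles in rad, forces in N, time in s.
With the tool pointing down it reaches from about 325 to 775 mm from the base axis. Payload 5.5 kg.
Tool frame: the origin (TCP) lies at the very end of the fingers, on their centre line; the grasp point (between the pads) lies 19 mm behind it; y points along the fingers, z is the direction in which the jaws open and shut, and the axes are right-handed (so a half turn about y gives the same grasp; the last joint's range is limited). The gripper opens to 88 mm and grips with 3 to 60 N. Pads are 20 mm wide; open, the fingers measure 115 mm over their backs; the gripper's body (75 mm by 178 mm) begins 61 mm behind the grasp point.
Start: joints at [-1.357, 0.091, 1.231, -0, 1.82, -0.057], TCP at [160.5, -578.149, 222.631] pointing down, gripper open.
Joint ranges: [-2.87, 2.87], [-0.86, 2.18], [0.17, 2.46], [-1.51, 4.65], [0.06, 2.69], [-2.65, 2.65]. Speed limits (rad/s): [2.57, 2.57, 3.01, 3.14, 3.14, 3.14].

INTERFACE

Orientations are given as a unit quaternion [w, x, y, z].
In Python, from cell import bot, jaws, solver, observe, viewer, ticket gives the robot as it stands. Calls block until the motion is done:
- bot.move_to(position, orientation): joint-space move of the TCP to a pose.
- bot.movel(position, speed=150, frame=None, threshold=None): straight line of the TCP; frame=None keeps the orientation; speed is the mean speed in mm/s. With threshold (N) it stops when the force on the tool has changed by that much, and returns True; else False.
- bot.set_joints(angles): joint-space move.
- jaws.let_go() and jaws.grasp(grasp_force=None): open the fingers fully, or close them until they stop; grasp_force is the grip in N (None keeps the last).
- bot.pause(seconds).
- solver.solve_ik(position, orientation): joint angles nearest the present ones, or None.
- observe(): the state.
- viewer.camera(name): name is "side" or "top" or "wrist"; returns a dict with "image" (400x640x3 uint8, blue, green, red), "fx", "fy", "cx", "cy" (pixels), "origin" and "orientation" of the camera in the world; the wrist camera has in their place "hand_eye" (4x4, takes a point from camera to tool coordinates, whose origin is the TCP and whose axes are the tool frame's). Camera axes: x right, y down, z forward; pixel columns grow to the right and rows downward; lengths in mm; the calibration is good to about 2 mm. The wrist camera is an equidistant fisheye: a pixel r from the principal point sees the ray r / f radians off the axis. A picture is of the moment at which its call begins: read the wrist's pose just before it. There is no depth.
A pose or a line that the arm cannot do raises bot.Unreachable and nothing moves.
- ticket.job_done(): hands the job in, once; it reports no verdict.
The state is a dict: "time": time; "qpos": joint angles; "qvel": joint speeds; "joint_torque": joint torques, N m; "tcp_pos": TCP position; "tcp_rot": TCP orientation; "contact_force": force on the tool from outside, world axes, zero at the start; "moment": the same for the moment, N m; "width": finger opening in mm.
Only numpy, scipy, OpenCV 4.12 (cv2) and the standard library are available. Lean on these libraries where they do the work, as an engineer would, in place of code of your own. Each camera call takes 0.05 s, during which the arm holds its last target.

TASK

Swing the wooden display stand a quarter turn around the red post in its notched corner (its free corner can be pushed round past the robot's side) until its front rests against the red end stop; the notch must stay at the post all the way. Then take the leaf board out of the blue rack and stand it in the stand's sloped slot, fully down, leaning on the green backrest and about centred, with the stand still against the stop. Leave the other things on the table where they are.

Things in the scene. Friction and masses are not known exactly. Their poses are not given: they have to be found in the camera images.
- fixture: Fixed red fixture. Origin on the table, on the axis of its round pivot post (20 mm diameter, 40 mm tall). x points away from the robot (yaw +-0.2 rad), z up. Its other part is the end stop, a red block 40 mm tall whose flat face towards the robot lies at x = +15 mm, y from -97 to -133 mm. The dark strips on the table are flat markings.
- stand: Loose wooden stand, 0.6 to 1 kg. Origin at the underside, on the axis where the post belongs; z up, +x its front. Plinth x -105 to +15 mm, y -145 to +15 mm, 45 mm tall; its (+x,+y) corner has a square 26 mm notch, full height, in which the post stands with 1 mm play. Starts turned -1.4 to -1.75 rad (clockwise from above) from the fixture; home when both frames coincide.
- stand_slot (a point): Seated point: where the middle of the board's lower edge sits when fully down on the backrest, (-22,-65,52) mm in the stand's frame. Slot leans 25 degrees, rising towards the stand's -x, floor square to it, 100 mm long. Square to the slope the green backrest (58 mm high along it, top edge 102 mm above the table) is 5 mm behind this point, the lip (14 mm high) 15 mm ahead.
- stand_corner (a point): The stand's free corner, opposite the notch, at the table: (-105,-145,0) mm in its frame. It must go anticlockwise: from the left, past the robot's side, to the right. Pushing square on the back face (x = -105 mm, with a white paper strip) near this corner, along the stand's +x, turns it and keeps the notch walls pressed on the post; it takes some 3 to 10 N.
- rack: Fixed grey and blue rack holding the board at the start. Origin on the table, z up, x away from the robot (yaw varies). Block 45 mm tall, x -75 to +31 mm, y +-75 mm, with the same sloped slot as the stand: seated point 52 mm above the origin, slope 25 degrees rising towards -x, blue wedge's top edge 102 mm above the table.
- board: Loose pale wooden board with three mounted leaves, both faces alike: 10 mm thick (x), 140 mm wide (y), 110 mm high (z), 0.14 kg. Origin: middle of its lower edge. z runs up the board to the upper edge; in rack and stand it leans 25 degrees from vertical, upper edge towards the robot. Can be gripped over the upper edge, across the thickness; about 50 mm stands free above the backrest.
- post (a point): Foot of the pivot post's axis: the fixture's origin.
- flask: Bystander, leave alone: glass conical flask, 76 mm wide, 120 mm tall. Origin: centre of its underside.
- jar: Bystander, leave alone: clear jar with green lid, 64 mm wide, 80 mm tall. Origin: centre of its underside.
- bottle: Bystander, leave alone: green glass bottle, 60 mm wide, 150 mm tall. Origin: centre of its underside.
- foil_dish: Bystander, leave alone: aluminium dish, 92 mm wide, 30 mm tall. Origin: centre of its underside.
- carton: Bystander, leave alone: cardboard box 80 x 80 x 100 mm. Origin: centre of its underside.
- tape: Bystander, leave alone: roll of yellow tape lying flat, 90 mm wide, 25 mm tall. Origin: centre of its underside.
- forceps_brush: Bystander, leave alone: small brush, 150 mm long, lying flat. Origin: centre of its underside.
Not all that is in view belongs to the job. Of the things like the fixture, leave any that is yellow; of the rest the smaller one is meant.

How it is judged (in metres and radians):
On the way, in this order (a step that is already met when the one before it is completed fails the run):
1. the stand has been swung a quarter turn and its front rests against the end stop (x of stand_slot in the frame of fixture between -0.034 and -0.01 m and y of stand_slot in the frame of fixture between -0.077 and -0.053 m and angle between the x axis of stand and the x axis of fixture, either way round below 0.08 rad), for 0.2 s.
2. the board is out of the rack (distance between board and rack above 0.13 m), for 0.1 s.
At the end, for the whole second after the job is handed in: Stand swung home (slot point within 12 mm in the fixture's x and y, axes within 0.08 rad); board in its slot, lower edge middle within 13 mm in x, 22 mm in y, 8 mm in height of the seated point, leaning 25 degrees within 0.13 rad, parallel to the slot within 0.12 rad; both at rest (all of step 1 and x of board in the frame of stand between -0.033 and -0.007 m and y of board in the frame of stand between -0.087 and -0.043 m and z of board in the frame of stand between 0.045 and 0.061 m and angle between board's own z axis and vertical between 0.3063 and 0.5663 rad and angle between the y axis of board and the y axis of stand, either way round below 0.12 rad and linear speed of each of board, stand below 0.01 m/s); the robot touches nothing.
It fails at once if the stand's notch leaves the post (more than 20 mm off) (distance between stand and post above 0.02 m).
It fails at once if another thing on the table is moved by more than 30 mm (distance of any of flask, jar, bottle, foil_dish, carton, tape, forceps_brush from where it was at the start of the episode above 0.03 m).
It also fails if it takes over 61 s, if anything falls off the work surface, if the arm or the gripper's body presses on something with over 40 N, if the wrist force passes 120 N, or if a joint passes its speed limit or range.

## Working session

There is one attempt and no reset: what is moved stays moved. The work goes in short steps, each a Python script; the robot and the scene stay as the last script left them, time stands still between calls to the robot, and variables do not carry over. Pictures are saved under pics/ and viewed, and the job is handed in when it is done.

```bash
ls; mkdir -p pics; python3 - <<'E'
from cell import bot,jaws,solver,observe,viewer,ticket
import cv2,pickle
s=observe();print(s)
d={}
for n in ["side","top","wrist"]:
    c=viewer.camera(n);d[n]=c;cv2.imwrite(f"pics/{n}0.png",c["image"])
    print(n,{k:v for k,v in c.items() if k!="image"})
pickle.dump((s,d),open("c0.pkl","wb"))
E
```

```text
pics
{'time': 0.0, 'qpos': array([-1.35672438e+00,  9.18071892e-02,  1.23187183e+00,  4.13082160e-06,
        1.81977981e+00, -5.67234459e-02]), 'qvel': array([ 5.60518864e-04, -1.91346821e-03, -2.20717967e-03, -4.41544842e-04,
        9.79805762e-05, -2.64105619e-04]), 'joint_torque': array([ 3.00783962e-03, -4.46456158e+01, -4.06446505e+01,  7.00540398e-02,
        2.92655459e-02, -1.60059712e-04]), 'tcp_pos': array([ 160.42279153, -577.85352019,  221.54574737]), 'tcp_rot': array([ 0.09539824, -0.09549913,  0.70129265, -0.69997693]), 'contact_force': array([-0.95232779, -0.65931273, -0.33437492]), 'moment': array([ 0.01852657,  0.03197066, -0.00884962]), 'width': 87.49946477258736}
side {'fx': 367.7067621001408, 'fy': 367.7067621001408, 'cx': 321.9190872802549, 'cy': 201.02975028928725, 'origin': array([270.32175671, 697.1115477 , 929.74441753]), 'orientation': array([ 0.05073886, -0.1589475 ,  0.93115836, -0.32419957])}
top {'fx': 402.7177039109384, 'fy': 402.7177039109384, 'cx': 321.6490635569898, 'cy': 199.4391782933067, 'origin': array([ 336.5412829 ,   38.24002248, 1225.59756289]), 'orientation': array([ 0.04048644, -0.6996607 ,  0.71185983, -0.0457311 ])}
wrist {'fx': 309.70691628693146, 'fy': 309.70691628693146, 'cx': 313.3202645020175, 'cy': 199.8527912776275, 'hand_eye': array([[ 1.06899474e-03,  9.60202668e-01,  2.79302156e-01,
        -7.67908853e+01],
       [-9.99309367e-04, -2.79301151e-01,  9.60203035e-01,
        -1.62016467e+02],
       [ 9.99998929e-01, -1.30556125e-03,  6.60968060e-04,
        -6.06948255e-01],
       [ 0.00000000e+00,  0.00000000e+00,  0.00000000e+00,
         1.00000000e+00]])}
```

View pics/top0.png

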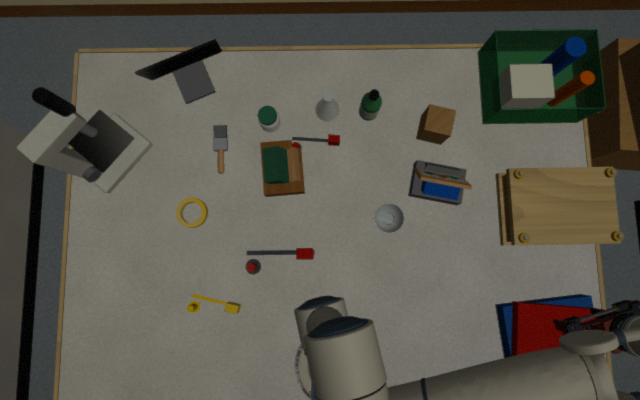

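View pics/side0.png

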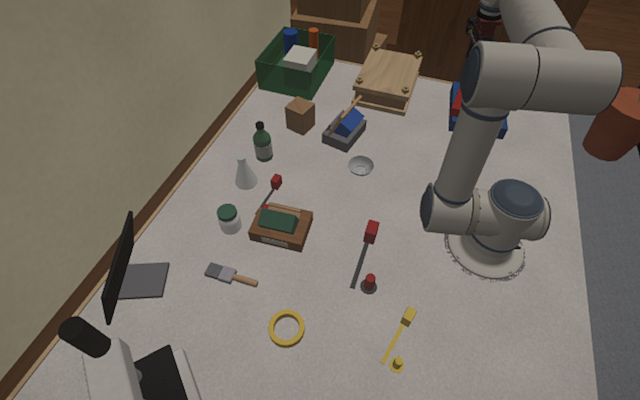

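View pics/wrist0.png

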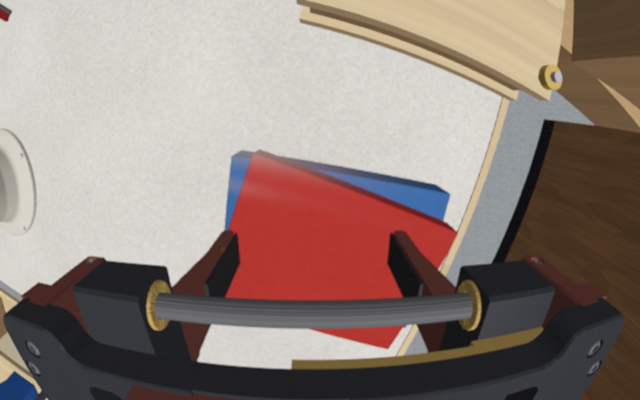

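```bash
cat > h.py <<'E'
import numpy as np,cv2,pickle
from scipy.spatial.transform import Rotation as R
def rot(q): return R.from_quat([q[1],q[2],q[3],q[0]])
def proj(c,P):
    P=np.atleast_2d(P); p=rot(c["orientation"]).inv().apply(P-np.array(c["origin"]))
    return np.c_[c["fx"]*p[:,0]/p[:,2]+c["cx"],c["fy"]*p[:,1]/p[:,2]+c["cy"]]
def back(c,uv,z):
    d=rot(c["orientation"]).apply([(uv[0]-c["cx"])/c["fx"],(uv[1]-c["cy"])/c["fy"],1]); o=np.array(c["origin"])
    return o+d*(z-o[2])/d[2]
def frame(x,y,yaw,P):
    P=np.atleast_2d(np.array(P,float)); return R.from_euler('z',yaw).apply(P)+[x,y,0]
def crop(img,x0,y0,x1,y1,s,name):
    cv2.imwrite(name,cv2.resize(img[y0:y1,x0:x1],None,fx=s,fy=s,interpolation=cv2.INTER_CUBIC))
E
python3 - <<'E'
from h import *
s,d=pickle.load(open("c0.pkl","rb"))
crop(d["top"]["image"],230,90,350,200,6,"pics/t1.png")
crop(d["side"]["image"],210,160,330,260,6,"pics/s1.png")
crop(d["top"]["image"],370,90,490,240,4,"pics/t2.png")
crop(d["side"]["image"],280,80,390,190,5,"pics/s2.png")
E
```

```text
(no output)
```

View pics/t1.png

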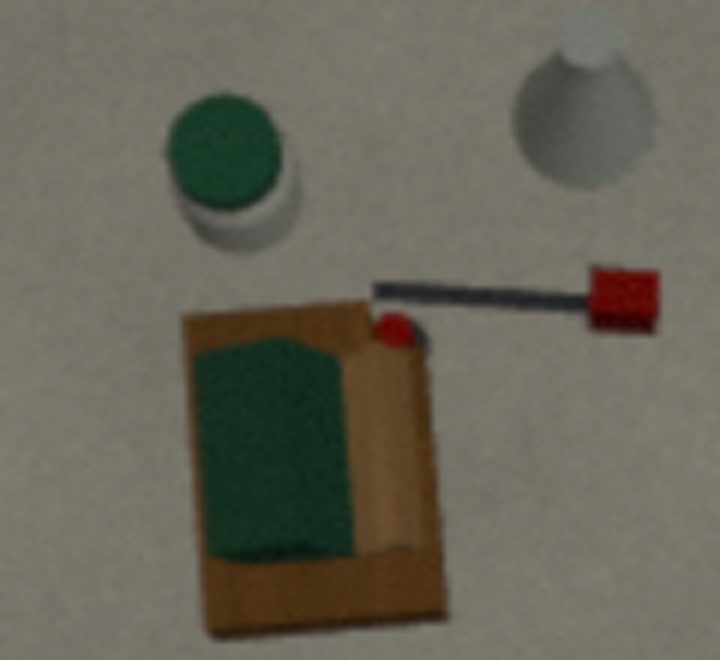

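View pics/s1.png

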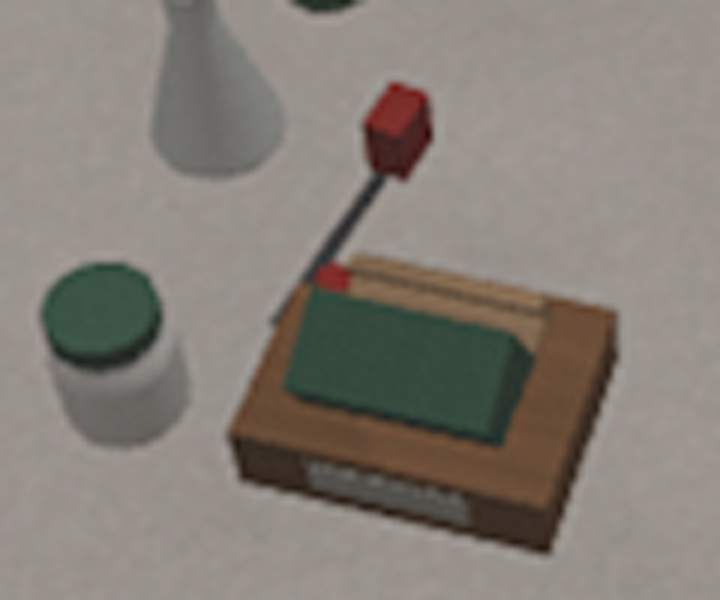

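View pics/t2.png

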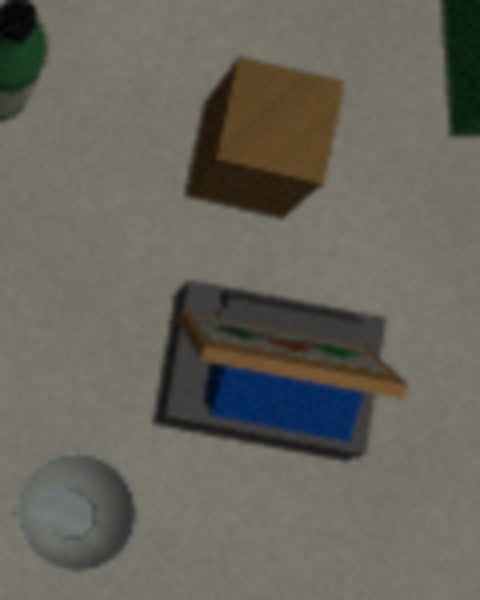

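View pics/s2.png

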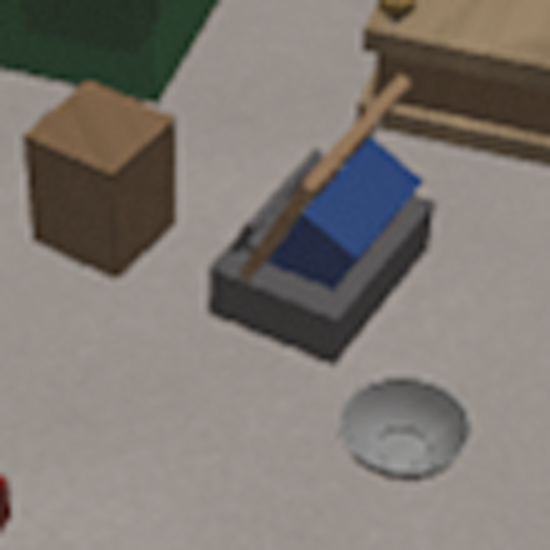

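```bash
python3 - <<'E'
from h import *
s,d=pickle.load(open("c0.pkl","rb"))
def g(im): return np.clip(255*(im/255.)**0.55,0,255).astype(np.uint8)
a=cv2.resize(g(d["top"]["image"])[130:160,285:345],None,fx=13,fy=13,interpolation=cv2.INTER_CUBIC)
cv2.imwrite("pics/t3.png",a)
b=cv2.resize(g(d["side"]["image"])[170:220,250:290],None,fx=12,fy=12,interpolation=cv2.INTER_CUBIC)
cv2.imwrite("pics/s3.png",b)
E
```

```text
(no output)
```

View pics/t3.png

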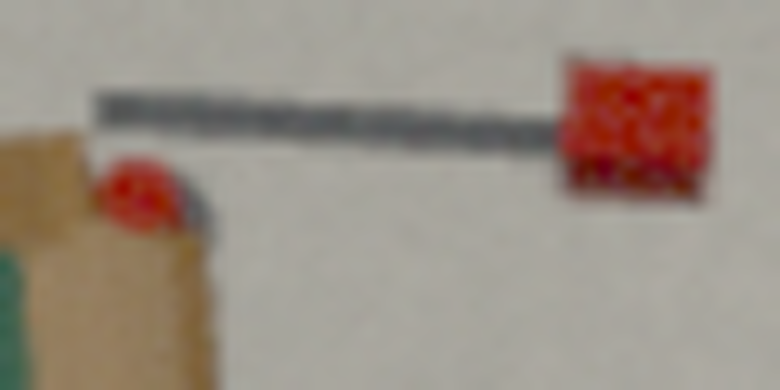

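View pics/s3.png

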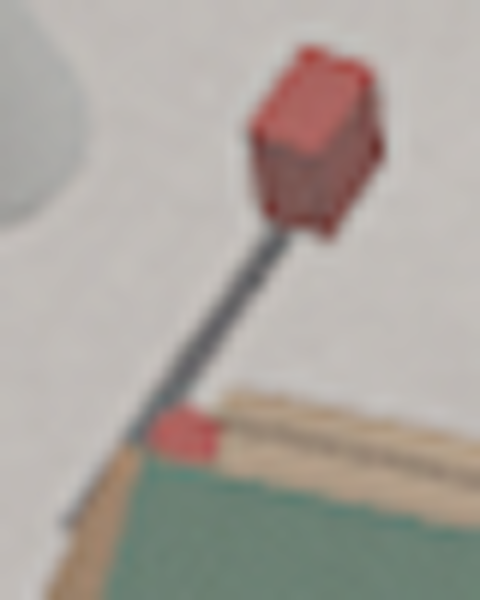

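```bash
cat > fit.py <<'E'
from h import *
from scipy.optimize import least_squares
s,d=pickle.load(open("c0.pkl","rb"))
def cv(L,x0,y0,k): return [(p,(x0+(u+.5)/k-.5,y0+(v+.5)/k-.5)) for p,(u,v) in L]
def fit(name,T,S,x0):
    def r(q):
        o=[]
        for c,L in ((d["top"],T),(d["side"],S)):
            if L: o.append((proj(c,frame(*q,[p for p,_ in L]))-[uv for _,uv in L]).ravel())
        return np.concatenate(o)
    m=least_squares(r,x0,x_scale=[10,10,.1],loss='soft_l1'); print(name,m.x.round(4)); print(r(m.x).reshape(-1,2).round(1).tolist()); return m.x
fx=fit("fixture",cv([((0,0,40),(142,201)),((15,-97,40),(566,160)),((15,-133,40),(706,165)),((15,-97,0),(572,193)),((15,-133,0),(698,200))],285,130,13),
 cv([((15,-97,40),(318,153)),((15,-133,40),(378,78)),((15,-97,0),(328,235)),((15,-133,0),(383,152))],250,170,12),[500,90,0])
st=fit("stand",cv([((-105,15,45),(183,315)),((-11,15,45),(368,302)),((15,-11,45),(425,345)),((15,-145,45),(446,618)),((-105,-145,45),(205,628))],230,90,6),
 cv([((-105,15,45),(230,435)),((-105,-145,45),(545,507)),((15,-145,45),(617,315)),((-105,15,0),(240,480)),((-105,-145,0),(550,552)),((15,-145,0),(615,352))],210,160,6),[500,90,-1.57])
rk=fit("rack",cv([((31,75,45),(182,285)),((31,-75,45),(384,320)),((-75,-75,45),(362,455)),((-75,75,45),(157,420))],370,90,4),
 cv([((31,75,45),(212,268)),((-75,75,45),(333,318)),((-75,-75,45),(433,203)),((31,75,0),(212,310)),((-75,75,0),(333,360)),((-75,-75,0),(430,245))],280,80,5),[450,-300,0])
pickle.dump((fx,st,rk),open("poses.pkl","wb"))
for n,uv,z in [("jar",(267.5,114),80),("flask",(328,110),0),("foil",(389,218),0),("bottle",(371,104),0),("carton",(440,117),100),("tape",(192,212),12),("brush",(221,148),8),("bigpost",(253,267),40),("bigstop",(305,254),40),("ypost",(193,307),30)]: print(n,back(d["top"],uv,z).round(0))
E
python3 fit.py
```

```text
fixture [ 6.486197e+02  1.046844e+02 -5.260000e-02]
[[-0.2, -0.0], [-0.5, -0.6], [0.7, -0.5], [-1.2, 0.3], [0.6, 0.2], [0.0, -0.2], [-0.0, -1.6], [0.3, 1.0], [0.5, 0.3]]
stand [650.3932 104.9622  -1.5015]
[[-0.3, -0.1], [0.1, -0.5], [-0.1, 0.0], [0.1, -1.4], [-0.2, 0.4], [-0.4, -0.8], [0.3, -0.0], [0.2, -1.1], [0.2, 0.1], [0.1, 0.7], [0.7, 1.5]]
rack [ 5.504259e+02 -3.236910e+02 -2.064000e-01]
[[0.9, -1.1], [-0.0, -0.6], [0.3, 0.3], [1.5, -0.4], [-0.5, 0.3], [1.2, 0.9], [0.6, 0.2], [-0.6, 1.2], [0.5, 1.8], [-0.1, 1.2]]
jar [733. 183.  80.]
flask [770.   3.   0.]
foil [ 426. -177.    0.]
bottle [ 788. -134.    0.]
carton [ 709. -318.  100.]
tape [454. 420.  12.]
brush [651. 336.   8.]
bigpost [288. 231.  40.]
bigstop [322.  80.  40.]
ypost [176. 405.  30.]
```

```bash
cat >> h.py <<'E'
S25,C25=np.sin(np.radians(25)),np.cos(np.radians(25))
def quat(y,z):
    y=np.array(y,float);z=np.array(z,float);x=np.cross(y,z)
    q=R.from_matrix(np.c_[x,y,z]).as_quat(); return np.array([q[3],q[0],q[1],q[2]])
def push_q(psi,sg=1): return quat([0,0,-1],sg*np.array([-np.sin(psi),np.cos(psi),0]))
def lean(psi,sg=1):
    r=R.from_euler('z',psi); return quat(r.apply([S25,0,-C25]),sg*r.apply([C25,0,S25]))
def slotpt(o,psi,along,across=0,lat=0):
    "o: seated point world; along slope, across (+ towards lip), lat along +y"
    return np.array(o)+R.from_euler('z',psi).apply(np.array([-S25,0,C25])*along+np.array([C25,0,S25])*across+np.array([0,1,0])*lat)
E
python3 - <<'E'
from h import *
from cell import solver
fx,st,rk=pickle.load(open("poses.pkl","rb"))
for sg in (1,-1):
  print("sg",sg)
  for psi in np.linspace(st[2],fx[2],5):
    p=frame(fx[0],fx[1],psi,[-118,-125,20])[0]
    q=solver.solve_ik(p,push_q(psi,sg)); print(p.round(0),None if q is None else np.round(q,2))
  ro=frame(*rk,[0,0,52])[0]; so=frame(*fx,[-22,-65,52])[0]
  for o,psi in((ro,rk[2]),(so,fx[2])):
    for al in (74,200):
      p=slotpt(o,psi,al);q=solver.solve_ik(p,lean(psi,sg));print(p.round(0),None if q is None else np.round(q,2))
from fit import d
b=[[0,y,110] for y in(-70,70)]
for cn in("top","side"):
  print(cn,[ (x,y,proj(d[cn],slotpt(ro,rk[2],110,x,y))[0].round(1)) for x in(-5,5) for y in(-70,70)])
E
```

```text
sg 1
[516. 214.  20.] [ 0.33  0.04  1.65 -0.    1.46  0.26]
[486. 160.  20.] [ 0.25 -0.09  1.77 -0.    1.46 -0.18]
[477.  98.  20.] [ 0.13 -0.16  1.84 -0.    1.46 -0.66]
[490.  38.  20.] [ 0.01 -0.15  1.82 -0.    1.46 -1.15]
[524. -14.  20.] [-0.09 -0.06  1.74 -0.    1.46 -1.61]
[ 520. -317.  119.] [-0.72 -0.24  1.79  0.23  1.22 -0.56]
[ 468. -306.  233.] [-0.79 -0.39  1.7   0.24  1.46 -0.56]
[592.  43. 119.] [ 0.04 -0.32  1.85 -0.04  1.17  0.1 ]
[539.  45. 233.] [ 0.05 -0.47  1.76 -0.04  1.42  0.1 ]
sg -1
[516. 214.  20.] None
[486. 160.  20.] None
[477.  98.  20.] [ 0.13 -0.16  1.84 -0.    1.46  2.48]
[490.  38.  20.] [ 0.01 -0.15  1.82 -0.    1.46  1.99]
[524. -14.  20.] [-0.09 -0.06  1.74  0.    1.46  1.53]
[ 520. -317.  119.] [-0.72 -0.24  1.79  0.23  1.22  2.59]
[ 468. -306.  233.] [-0.79 -0.39  1.7   0.24  1.46  2.58]
[592.  43. 119.] None
[539.  45. 233.] None
fixture [ 6.486197e+02  1.046844e+02 -5.260000e-02]
[[-0.2, -0.0], [-0.5, -0.6], [0.7, -0.5], [-1.2, 0.3], [0.6, 0.2], [0.0, -0.2], [-0.0, -1.6], [0.3, 1.0], [0.5, 0.3]]
stand [650.3932 104.9622  -1.5015]
[[-0.3, -0.1], [0.1, -0.5], [-0.1, 0.0], [0.1, -1.4], [-0.2, 0.4], [-0.4, -0.8], [0.3, -0.0], [0.2, -1.1], [0.2, 0.1], [0.1, 0.7], [0.7, 1.5]]
rack [ 5.504259e+02 -3.236910e+02 -2.064000e-01]
[[0.9, -1.1], [-0.0, -0.6], [0.3, 0.3], [1.5, -0.4], [-0.5, 0.3], [1.2, 0.9], [0.6, 0.2], [-0.6, 1.2], [0.5, 1.8], [-0.1, 1.2]]
jar [733. 183.  80.]
flask [770.   3.   0.]
foil [ 426. -177.    0.]
bottle [ 788. -134.    0.]
carton [ 709. -318.  100.]
tape [454. 420.  12.]
brush [651. 336.   8.]
bigpost [288. 231.  40.]
bigstop [322.  80.  40.]
ypost [176. 405.  30.]
top [(-5, -70, array([473.3, 190.4])), (-5, 70, array([422.3, 180.8])), (5, -70, array([474.4, 186.9])), (5, 70, array([423.2, 177.2]))]
side [(-5, -70, array([363.1,  95.3])), (-5, 70, array([343.8, 117.1])), (5, -70, array([360.9,  93.4])), (5, 70, array([341.5, 115.2]))]
```

```bash
python3 - <<'E'
from h import *
from cell import *
fx,st,rk=pickle.load(open("poses.pkl","rb"))
psi=st[2]
jaws.grasp(10)
P=lambda x,z:frame(st[0],st[1],psi,[x,-122,z])[0]
bot.move_to(P(-140,170),push_q(psi))
bot.movel(P(-140,20),speed=200)
print(observe()["tcp_pos"],observe()["width"],observe()["time"])
print(bot.movel(P(-108,20),speed=30,threshold=2.5))
s=observe();print(s["tcp_pos"],s["contact_force"],s["time"])
r=R.from_euler('z',-psi).apply(s["tcp_pos"]-[st[0],st[1],0]);print(r)
c=viewer.camera("top");cv2.imwrite("pics/top1.png",c["image"])
c=viewer.camera("side");crop(c["image"],190,100,430,300,3,"pics/side1.png")
E
```

```text
[519.8433353  236.40729859  21.4883972 ] 0.894474000123733 5.5167
True
[520.18398269 212.27853477  19.41257309] [ 0.25243609  0.14860812 -0.93618424] 6.2833
[-116.07620089 -122.46451158   19.41257309]
```

View pics/side1.png

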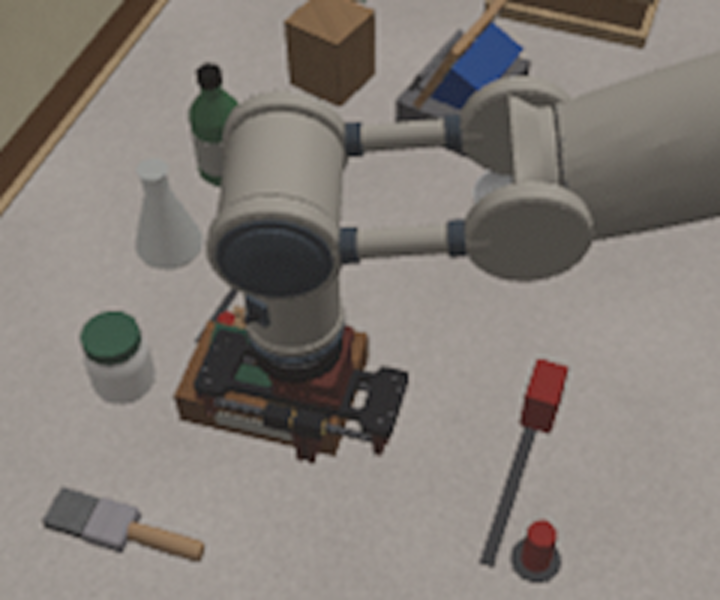

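```bash
python3 - <<'E'
from h import *
from cell import *
fx,st,rk=pickle.load(open("poses.pkl","rb"))
cx,cy=649.3,104.8
for psi in np.linspace(st[2],fx[2]-0.12,13):
    h=bot.movel(frame(cx,cy,psi,[-114.5,-122,20])[0],speed=70,frame=push_q(psi),threshold=25)
    s=observe();f=R.from_euler('z',-psi).apply(s["contact_force"]);print(round(psi,2),h,f.round(1),round(s["time"],1))
    if h: break
c=viewer.camera("top");cv2.imwrite("pics/top2.png",c["image"])
c=viewer.camera("side");crop(c["image"],190,100,430,300,3,"pics/side2.png")
E
```

```text
-1.5 False [-0.4  0.3 -0.6] 6.6
-1.39 False [-0.3  0.5  0. ] 7.0
-1.28 False [-1.1  0.2  1. ] 7.5
-1.17 False [ 0.   0.5 -0.1] 7.9
-1.06 False [-0.1 -0.4 -0.1] 8.3
-0.95 False [-0.1 -0.1  0.1] 8.7
-0.84 False [0.1 0.5 0.1] 9.1
-0.73 False [-0.1 -0.6  0. ] 9.6
-0.62 False [-0.5  0.4 -0.2] 10.0
-0.5 False [-0.5 -0.4 -0.3] 10.4
-0.39 False [ 0.3 -0.5 -0.5] 10.8
-0.28 False [-0.3  0.4  0.1] 11.2
-0.17 False [-0.3  0.6  0.3] 11.6
```

View pics/side2.png

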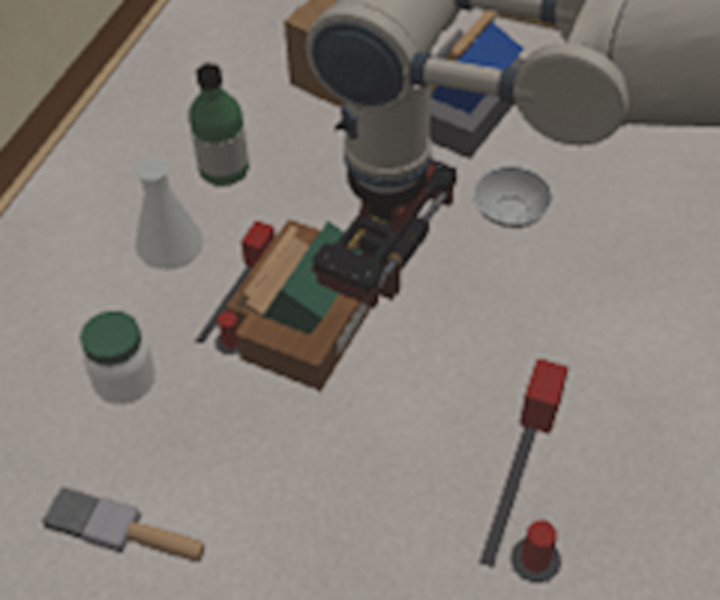

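View pics/top2.png

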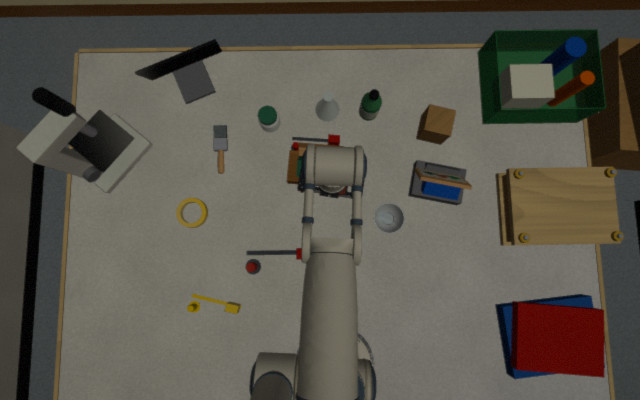

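```bash
python3 - <<'E'
from h import *
from cell import *
fx,st,rk=pickle.load(open("poses.pkl","rb"))
cx,cy=649.3,104.8
for psi in np.arange(fx[2]-0.06,fx[2]+0.1,0.03):
    q=min(psi,fx[2])
    h=bot.movel(frame(cx,cy,psi,[-114.5,-122,20])[0],speed=20,frame=push_q(q),threshold=10)
    s=observe();f=R.from_euler('z',-psi).apply(s["contact_force"]);print(round(psi,3),h,s["tcp_pos"].round(1),f.round(1),round(s["time"],1))
    if h: break
# back off, up, clear
bot.pause(.2)
psi=fx[2];T=s["tcp_pos"];b=R.from_euler('z',psi).apply([-25,0,0])
bot.movel(T+b,speed=80); bot.movel(T+b+[0,0,180],speed=200)
jaws.let_go()
ro=frame(*rk,[0,0,52])[0]
p=slotpt(ro,rk[2],200,0,4); bot.move_to(p,lean(rk[2]))
print(observe()["time"])
import pickle
c=viewer.camera("top");c2=viewer.camera("side");w=viewer.camera("wrist");pickle.dump((observe(),{"top":c,"side":c2,"wrist":w}),open("c3.pkl","wb"))
crop(c["image"],260,90,500,240,3.2,"pics/top3.png");crop(c2["image"],230,80,430,230,4,"pics/side3.png");cv2.imwrite("pics/w3.png",w["image"])
E
```

```text
-0.113 False [521.8  -3.9  20. ] [-2.9 -1.5  2. ] 12.4
-0.083 False [524.7  -7.1  20. ] [-5.4  0.5  3.5] 12.8
-0.053 True [524.4  -7.7  19.3] [ 0.3  0.1 -0.2] 13.0
17.2167
```

View pics/side3.png

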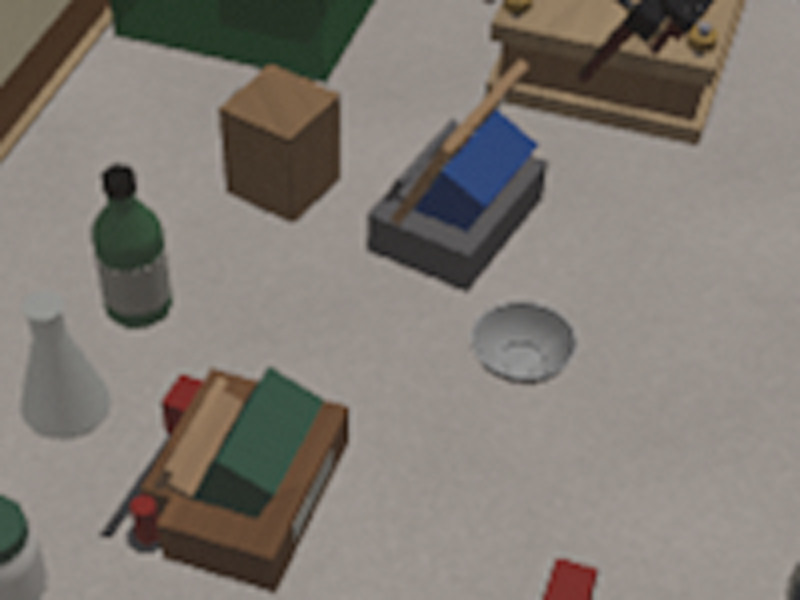

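View pics/top3.png

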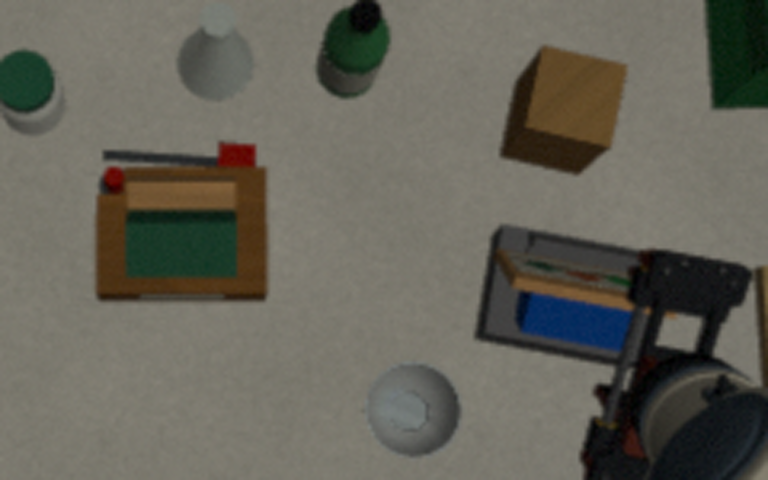

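View pics/w3.png

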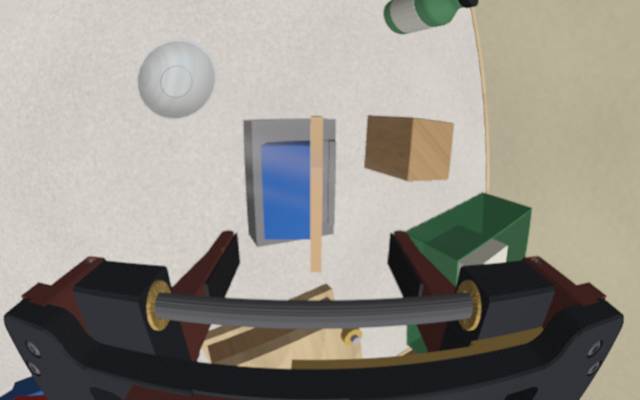

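```bash
python3 - <<'E'
from h import *
s,d=pickle.load(open("c3.pkl","rb"));c=d["wrist"]
fx,st,rk=pickle.load(open("poses.pkl","rb"))
H=c["hand_eye"]
def wray(u,v):
    x,y=(u-c["cx"])/c["fx"],(v-c["cy"])/c["fy"];r=np.hypot(x,y)
    return H[:3,:3]@np.array([np.sin(r)*x/r,np.sin(r)*y/r,np.cos(r)])
o=H[:3,3]
for uv in [(316,116),(316,272),(311,116),(322,116),(311,271),(322,271)]:
    k=wray(*uv);t=(90-o[1])/k[1];print(uv,(o+t*k).round(1))
ro=frame(*rk,[0,0,52])[0]
T=s["tcp_pos"];M=rot(s["tcp_rot"]);print(T,slotpt(ro,rk[2],200,0,4),M.as_matrix().round(3).tolist())
# home stand check
print("home pred vs img")
for cn,x0,y0,k in(("top",260,90,3.2),("side",230,80,4)):
    P=frame(*fx,[(-105,15,45),(-105,-145,45),(15,-145,45),(-11,15,45)])
    print(cn,((proj(d[cn],P)-[x0,y0])*k).round(0).tolist())
E
```

```text
(316, 116) [-73.8  90.    2.2]
(316, 272) [66.1 90.   2.4]
(311, 116) [-73.8  90.   -1.9]
(322, 116) [-73.8  90.    7. ]
(311, 271) [65.  90.  -2.2]
(322, 271) [65. 90.  8.]
[ 469.19858641 -301.40094954  233.08524703] [ 468.51508588 -302.45730169  233.26155741] [[-0.202, 0.413, 0.888], [-0.979, -0.085, -0.183], [-0.0, -0.907, 0.422]]
home pred vs img
top [[92.0, 284.0], [264.0, 290.0], [267.0, 164.0], [96.0, 185.0]]
side [[261.0, 557.0], [345.0, 406.0], [210.0, 364.0], [148.0, 518.0]]
```

```bash
python3 - <<'E'
from h import *
s,d=pickle.load(open("c3.pkl","rb"))
def g(im): return np.clip(255*(im/255.)**0.55,0,255).astype(np.uint8)
cv2.imwrite("pics/t4.png",cv2.resize(g(d["top"]["image"])[130:190,285:350],None,fx=10,fy=10,interpolation=cv2.INTER_CUBIC))
cv2.imwrite("pics/s4.png",cv2.resize(g(d["side"]["image"])[165:230,253:320],None,fx=9,fy=9,interpolation=cv2.INTER_CUBIC))
E
```

```text
(no output)
```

View pics/t4.png

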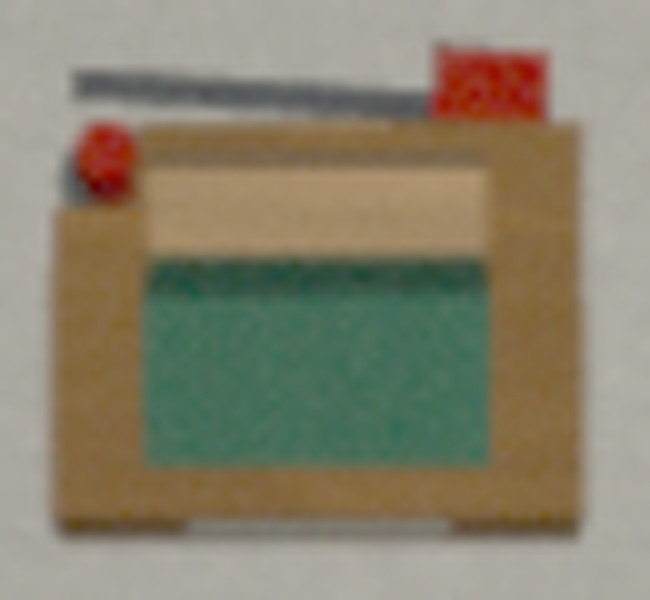

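View pics/s4.png

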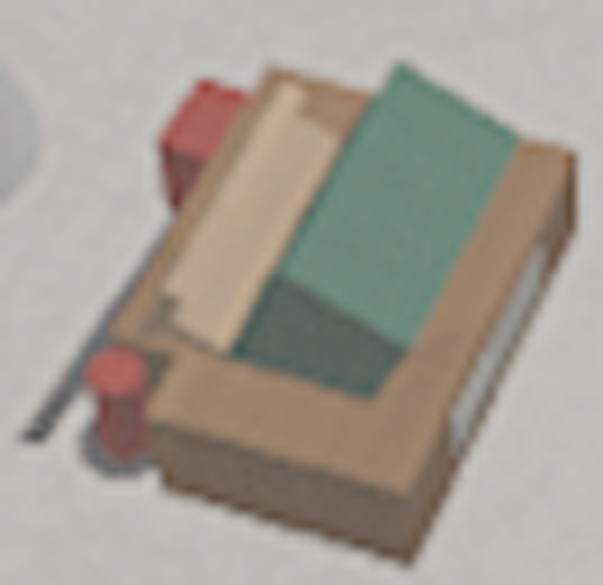

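```bash
python3 - <<'E' | tail -7
import fit
from fit import *
s,d3=pickle.load(open("c3.pkl","rb"))
fit.d=d3
T=[((-105,15,45),(55,522)),((-105,-145,45),(582,522)),((15,-145,45),(582,123)),((-11,15,45),(55,208))]
S=[((-105,15,45),(408,495)),((-105,-145,45),(575,155)),((15,-145,45),(270,70)),((-11,15,45),(160,405)),((-105,15,0),(410,562)),((-105,-145,0),(575,228)),((-11,15,0),(165,485))]
S=[( (p if p[0]!=-11 else (-11,15,p[2])),q) for p,q in S]
m=fit.fit("standhome",cv(T,285,130,10),cv(S,253,165,9),[648,104,0])
a,b=[back(d3["top"],(285+(u+.5)/10-.5,130+(v+.5)/10-.5),0) for u,v in((75,85),(430,103))]
print("strip",a,b,-np.arctan2((b-a)[0],(a-b)[1])*-1)
a=back(d3["top"],(285+(107.5)/10-.5,130+(163.5)/10-.5),40);print("post",a)
a=back(d3["side"],(253+118.5/9-.5,165+372.5/9-.5),40);print("post side",a)
pickle.dump(m,open("home.pkl","wb"))
E
```

```text
bottle [ 788. -134.    0.]
carton [ 709. -318.  100.]
tape [454. 420.  12.]
brush [651. 336.   8.]
bigpost [288. 231.  40.]
bigstop [322.  80.  40.]
ypost [176. 405.  30.]Traceback (most recent call last):
  File "<stdin>", line 8, in <module>
AttributeError: 'function' object has no attribute 'fit'
```

```bash
sed -i 's/^fx=fit/if __name__=="__main__":\n  pass\nfx=fit/' fit.py; python3 - <<'E' | tail -6
import fit as F
cv,back,pickle,np=F.cv,F.back,F.pickle,F.np
s,d3=pickle.load(open("c3.pkl","rb"))
F.d=d3
T=[((-105,15,45),(55,522)),((-105,-145,45),(582,522)),((15,-145,45),(582,123)),((-11,15,45),(140,123)),((-105+94,15,45),(140,123))][:3]
T=T+[((15,-11,45),(140,123)),((-11,15,45),(55,208))]
S=[((-105,15,45),(408,495)),((-105,-145,45),(575,155)),((15,-145,45),(270,70)),((-11,15,45),(160,405)),((-105,15,0),(410,562)),((-105,-145,0),(575,228)),((-11,15,0),(165,485))]
m=F.fit("standhome",cv(T,285,130,10),cv(S,253,165,9),[648,104,0])
a,b=[back(d3["top"],(285+(u+.5)/10-.5,130+(v+.5)/10-.5),0) for u,v in((75,85),(430,103))]
print("strip",a,b,np.arctan2((b-a)[0],(a-b)[1]))
print("post",back(d3["top"],(285+(107.5)/10-.5,130+(163.5)/10-.5),40))
print("post side",back(d3["side"],(253+118.5/9-.5,165+372.5/9-.5),40))
pickle.dump(m,open("home.pkl","wb"))
E
```

```text
ypost [176. 405.  30.]
standhome [ 6.417545e+02  1.059478e+02 -1.500000e-02]
[[-0.5, -0.4], [0.7, -0.5], [0.3, 0.0], [-0.1, 0.0], [-0.3, 0.0], [0.2, -0.4], [0.6, -0.8], [0.2, -1.0], [-1.3, 0.7], [0.6, 0.8], [0.7, 0.2], [-0.3, 0.5]]
strip [681.43114381 116.81686798   0.        ] [673.89829057   6.05907933   0.        ] -0.06790737472777968
post [645.88476047 104.82363959  40.        ]
post side [649.61667871 106.05756251  40.        ]
```

```bash
python3 - <<'E'
from h import *
from cell import *
fx,st,rk=pickle.load(open("poses.pkl","rb"))
psi=-0.04
P=lambda x,z:frame(648,105,psi,[x,-52,z])[0]
s0=observe()
jaws.grasp(10)
bot.move_to(P(-145,170),push_q(psi)); bot.movel(P(-145,20),speed=220)
print(bot.movel(P(-124,20),speed=60,threshold=6))
h=bot.movel(P(-108,20),speed=20,threshold=12)
s=observe();print(h,s["tcp_pos"],s["contact_force"],s["time"],R.from_euler('z',-fx[2]).apply(s["tcp_pos"]-[fx[0],fx[1],0]))
bot.movel(P(-145,20),speed=100); bot.movel(P(-145,190),speed=220)
jaws.let_go()
ro=frame(*rk,[0,0,52])[0]
bot.move_to(slotpt(ro,rk[2],200,2.5,8),lean(rk[2]))
c=viewer.camera("top");c2=viewer.camera("side");s=observe();w=viewer.camera("wrist");pickle.dump((s,{"top":c,"side":c2,"wrist":w}),open("c5.pkl","wb"))
def g(im): return np.clip(255*(im/255.)**0.55,0,255).astype(np.uint8)
cv2.imwrite("pics/t5.png",cv2.resize(g(c["image"])[130:190,285:350],None,fx=10,fy=10,interpolation=cv2.INTER_CUBIC))
cv2.imwrite("pics/s5.png",cv2.resize(g(c2["image"])[165:230,253:320],None,fx=9,fy=9,interpolation=cv2.INTER_CUBIC))
cv2.imwrite("pics/w5.png",w["image"]);print(s["time"])
E
```

```text
False
True [526.14234261  58.26659294  19.4837091 ] [0.46839407 0.66184668 0.4149526 ] 21.8583 [-119.86570215  -52.79710234   19.4837091 ]
26.0083
```

View pics/t5.png

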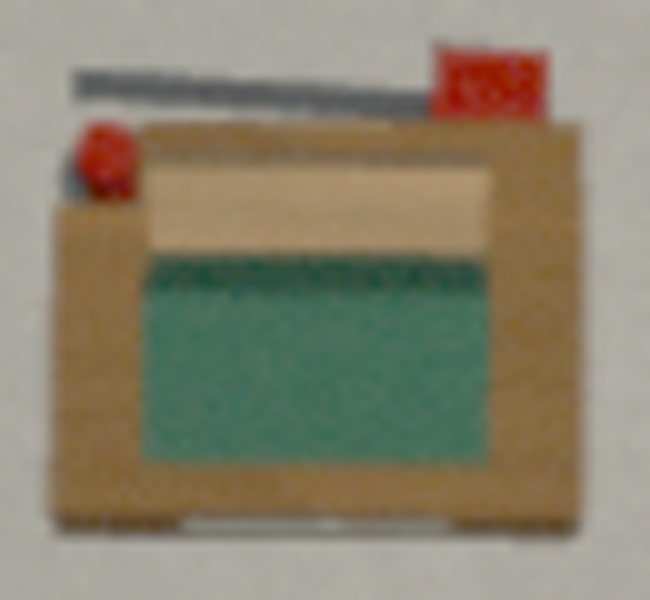

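View pics/w5.png

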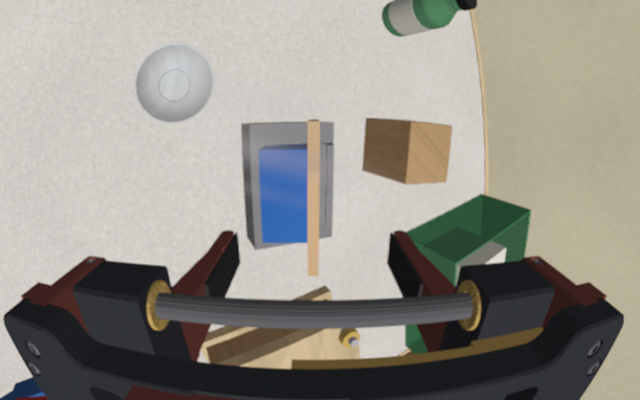

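View pics/s5.png

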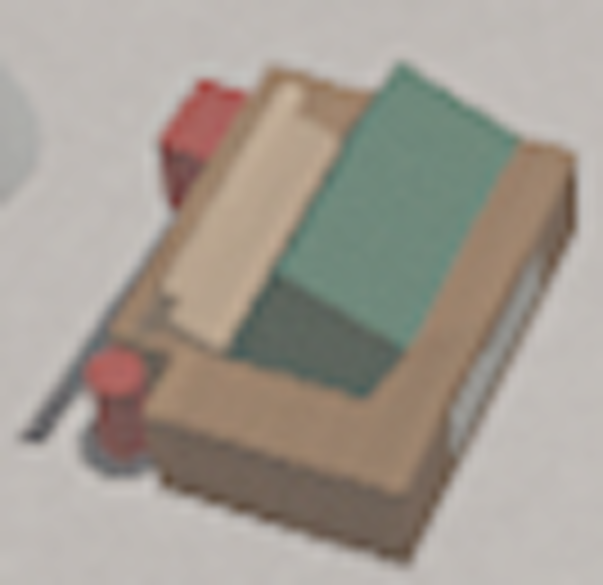

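```bash
python3 - <<'E'
from h import *
from cell import *
fx,st,rk=pickle.load(open("poses.pkl","rb"))
s=observe();ro=frame(*rk,[0,0,52])[0]
A=lambda al:slotpt(ro,rk[2],al,2.5,8)
print(bot.movel(A(76),speed=120,frame=lean(rk[2]),threshold=15))
jaws.grasp(25);s=observe();print(s["width"],s["tcp_pos"],A(76),s["contact_force"],s["time"])
if 7<s["width"]<13:
    bot.movel(A(190),speed=120)
    s=observe();print(s["width"],s["contact_force"],s["time"])
    c=viewer.camera("side");crop(c["image"],240,20,440,180,4,"pics/s6.png")
    c=viewer.camera("wrist");cv2.imwrite("pics/w6.png",c["image"])
E
```

```text
False
9.809587223777095 [ 522.86512394 -309.73777223  121.93808822] [ 522.84520541 -309.743896    121.93593747] [ 0.22162459 -0.3762877   0.37727669] 28.4167
9.690116683458456 [ 0.41621982 -0.03785261 -0.95859969] 29.5167
```

View pics/s6.png

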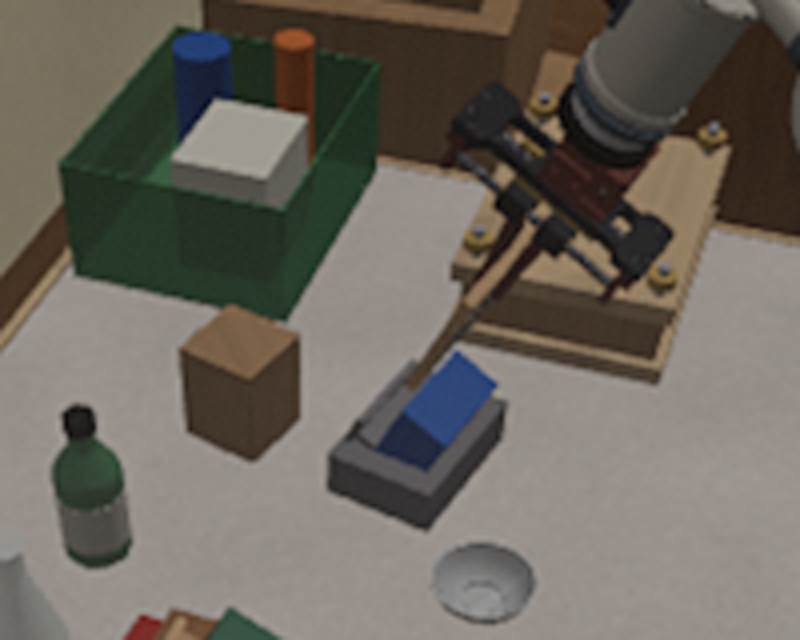

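View pics/w6.png

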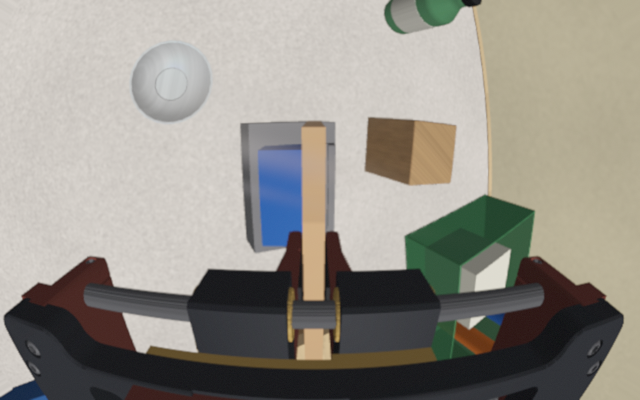

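```bash
python3 - <<'E'
from h import *
from cell import *
fx,st,rk=pickle.load(open("poses.pkl","rb"))
ro=frame(*rk,[0,0,52])[0]
psi=-0.022; so=frame(642.5,105.5,psi,[-22,-65,52])[0];q=lean(psi)
A=lambda al:slotpt(so,psi,al,4,0)
bot.movel(slotpt(ro,rk[2],215,2.5,8),speed=200)
bot.movel(A(215),speed=250,frame=q)
print(observe()["time"])
bot.movel(A(76+66),speed=150)
print(A(142),observe()["tcp_pos"],observe()["time"],observe()["width"])
for n,b in(("side",(220,110,370,230)),("top",(270,110,390,210))):
    c=viewer.camera(n);crop(c["image"],*b,5,f"pics/{n}7.png")
E
```

```text
31.4333
[562.70252211  42.24009462 182.38617881] [562.82704903  41.82590447 183.05444816] 32.0667 9.70683637408582
```

View pics/side7.png

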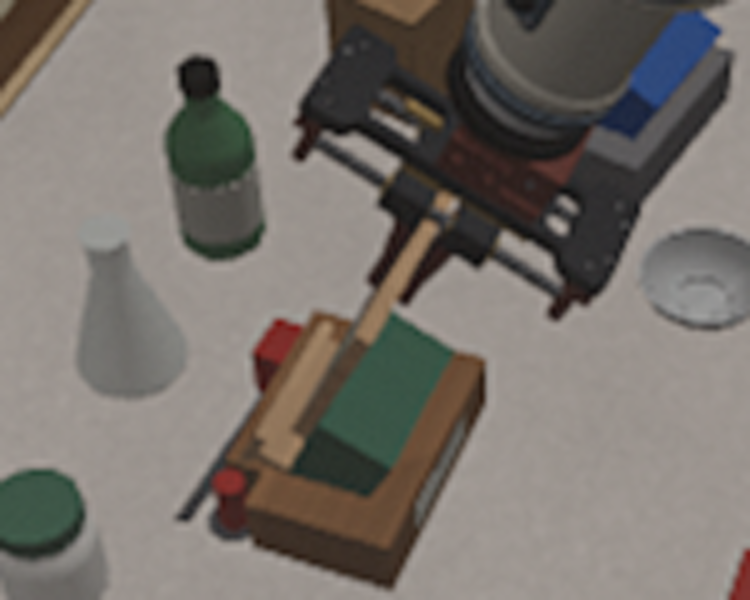

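View pics/top7.png

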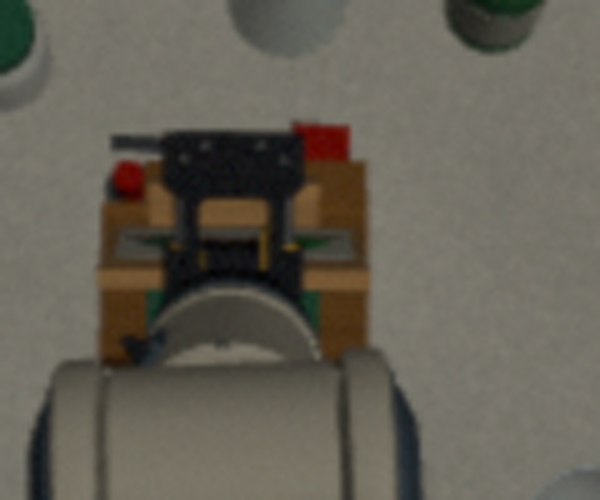

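```bash
python3 - <<'E'
from h import *
from cell import *
psi=-0.022; so=frame(642.5,105.5,psi,[-22,-65,52])[0]
A=lambda al:slotpt(so,psi,al,4,0)
ax=np.array(A(1)-A(0))
print(bot.movel(A(88),speed=70,threshold=8),observe()["contact_force"])
h=bot.movel(A(66),speed=20,threshold=5)
s=observe();print(h,(s["tcp_pos"]-A(0))@ax,s["contact_force"],s["time"],s["width"])
for n,b in(("side",(220,110,370,230)),):
    c=viewer.camera(n);crop(c["image"],*b,5,f"pics/{n}8.png")
E
```

```text
False [ 0.79170414 -0.12015417 -1.2144232 ]
True 76.3051828582183 [-2.60213332 -0.69343513  4.64845311] 33.7583 10.135157337341107
```

View pics/side8.png

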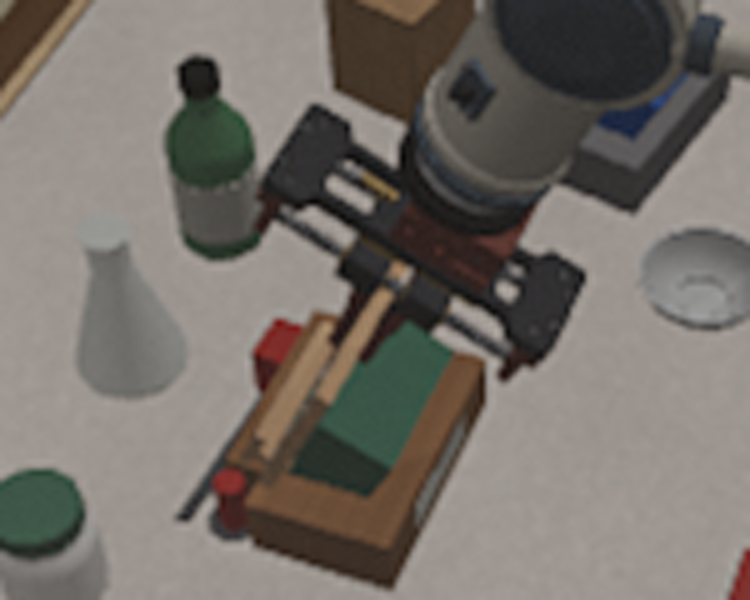

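```bash
python3 - <<'E'
from h import *
from cell import *
psi=-0.022; so=frame(642.5,105.5,psi,[-22,-65,52])[0]
A=lambda al:slotpt(so,psi,al,4,0)
jaws.let_go();bot.pause(.2)
bot.movel(A(210),speed=120);print(observe()["time"])
bot.set_joints([-0.9,-0.3,1.5,0,1.6,0]) if False else None
j=observe()["qpos"].copy();j[0]-=1.0;bot.set_joints(j);bot.pause(.2)
d={}
for n,b in(("side",(230,140,350,240)),("top",(270,110,390,210))):
    c=viewer.camera(n);d[n]=c;crop(c["image"],*b,6,f"pics/{n}9.png")
s=observe();pickle.dump((s,d),open("c9.pkl","wb"));print(s["time"],s["contact_force"])
st=(642.5,105.5,psi);o=frame(*st,[-22,-65,52])[0]
for n,x0,y0 in(("side",230,140),("top",270,110)):
    P=[slotpt(o,psi,a,0,y)+0 for a in(0,110) for y in(70,-70)]
    print(n,((proj(d[n],P)-[x0,y0]+.5)*6).round(0).tolist())
E
```

```text
36.5333
38.6667 [0.49879654 0.14824212 0.67198792]
side [[263.0, 406.0], [375.0, 213.0], [335.0, 304.0], [449.0, 102.0]]
top [[141.0, 262.0], [423.0, 263.0], [126.0, 310.0], [435.0, 312.0]]
```

View pics/side9.png

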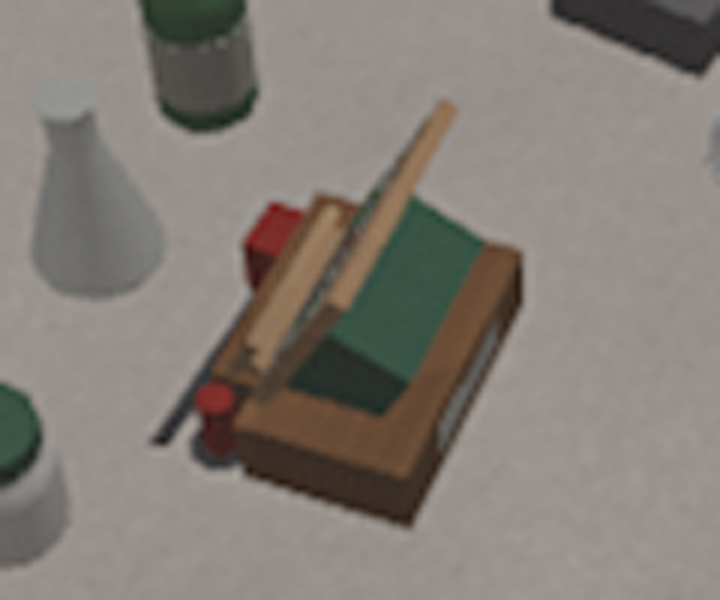

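View pics/top9.png

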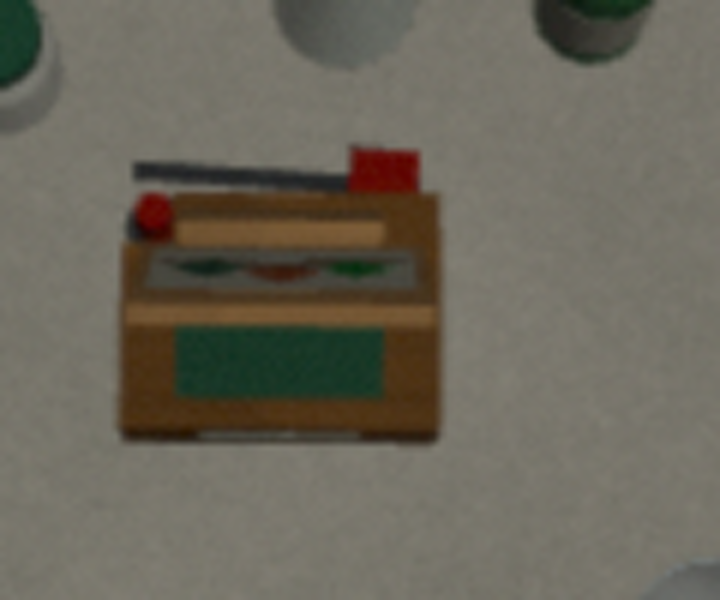

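```bash
python3 - <<'E'
from h import *
s,d=pickle.load(open("c9.pkl","rb"));s3,d3=pickle.load(open("c3.pkl","rb"))
for d in(d3,d):
    c=d["top"];im=cv2.cvtColor(c["image"],cv2.COLOR_BGR2GRAY).astype(float)
    def ang(uv,z):
        P=np.array([back(c,p,z) for p in uv]);a=np.polyfit(P[:,1],P[:,0],1);r=P[:,0]-np.polyval(a,P[:,1]);return -np.arctan(a[0]),P[:,0].mean(),P[:,1].mean(),r.std()
    uv=[]
    for u in range(296,326):
        col=im[133:145,u];w=np.clip(np.median(im[128:136,u])-12-col,0,None)
        uv.append((u,133+(w[:9]*np.arange(9)).sum()/w[:9].sum()))
    print("strip",ang(uv,0))
    def edge(us,v0,v1,sgn):
        o=[]
        for u in us:
            g=np.clip(sgn*np.gradient(cv2.GaussianBlur(im,(1,3),0)[v0:v1,u]),0,None)**2;o.append((u,v0+(g*np.arange(v1-v0)).sum()/g.sum()))
        return o
    e=edge(range(293,341),176,190,1);print("back z0",ang(e,0))
    if d is not d3 or 1:
        b=c["image"].astype(float)
        # stop top face: red mask, back edge and robot-side
        m=(b[:,:,2]-b[:,:,1])
        sub=m[110:150,327:342]
        o=[]
        for u in range(330,339):
            g=np.clip(np.gradient(m[110:124+12,u]),0,None)**2;o.append((u,110+(g*np.arange(26)).sum()/g.sum()))
        print("stop back edge",ang(o,40))
E
python3 - <<'E'
import sys;sys.path.insert(0,'.')
from h import *
s,d=pickle.load(open("c0.pkl","rb"));c=d["top"]
# initial: stop front-face top & bottom edges
m=c["image"].astype(float);r=m[:,:,2]-m[:,:,1]
print(r[132:148,328:342].astype(int))
E
```

```text
strip (np.float64(-0.08369569492681045), np.float64(676.9377446216222), np.float64(59.263749767257856), np.float64(0.16817028594999278))
back z0 (np.float64(-0.01459464440027712), np.float64(536.1629997414157), np.float64(42.78269427812319), np.float64(0.34152329953206595))
stop back edge (np.float64(-0.02909313674763332), np.float64(678.7123368916258), np.float64(-12.725231806184967), np.float64(0.14874994192219024))
strip (np.float64(-0.08352843312088042), np.float64(676.9370696383813), np.float64(59.26374754382329), np.float64(0.1832713707506059))
back z0 (np.float64(-0.020659888904973132), np.float64(537.160844306784), np.float64(42.767695284175375), np.float64(0.5471444899967955))
stop back edge (np.float64(-0.026465846259349623), np.float64(678.7009408758246), np.float64(-12.72500387137781), np.float64(0.09978229734516617))
[[ 3  3  2  3  2  3  3  3  4  4  2  2  2  3]
 [ 3  4  5  4  4  3  2  2  5  3  2  3  3  2]
 [15 19 20 20 17 12  8  8 10  8  9  8  4  3]
 [31 62 71 67 67 73 67 63 62 62 54 42 10  4]
 [34 73 85 84 86 85 86 90 88 87 88 66 12  2]
 [37 76 88 85 85 93 91 79 84 85 88 65 13  3]
 [42 77 82 84 86 84 88 84 86 85 82 65 12  4]
 [61 77 88 85 85 90 85 88 86 85 86 54 10  2]
 [69 83 88 91 88 91 81 84 84 82 80 51 11  4]
 [63 82 82 85 82 85 84 77 86 85 79 51  9  4]
 [28 45 50 56 53 51 60 67 70 65 75 39  8  4]
 [20 41 38 47 41 44 44 42 47 45 37 24  6  4]
 [18 29 30 32 34 37 37 40 34 39 30 17  6  3]
 [10 16 17 17 17 19 21 22 21 18 17 11  6  3]
 [ 3  4  5  4  5  4  3  3  5  3  3  4  3  3]
 [ 3  1  3  2  2  3  2  2  4  4  4  3  2  3]]
```

```bash
python3 - <<'E'
from h import *
from cell import *
psi=-0.04;t=np.radians(15)
q=quat([np.sin(t)*np.cos(psi),np.sin(t)*np.sin(psi),-np.cos(t)],[-np.sin(psi),np.cos(psi),0])
P=lambda x,z:frame(642.5,105.5,psi,[x,-18,z])[0]
print(solver.solve_ik(P(-145,200),q),solver.solve_ik(P(-110,22),q))
jaws.grasp(10)
bot.move_to(P(-160,190),q); bot.movel(P(-160,22),speed=200)
print(bot.movel(P(-126,22),speed=70,threshold=8))
f=lambda:R.from_euler('z',-psi).apply(observe()["tcp_pos"]-[642.5,105.5,0])
h=bot.movel(P(-100,22),speed=15,threshold=22)
s=observe();print(h,f(),s["tcp_pos"],s["contact_force"],s["time"])
bot.movel(P(-160,22),speed=100); bot.movel(P(-160,190),speed=200)
j=observe()["qpos"].copy();j[0]-=0.9;bot.set_joints(j);bot.pause(.2)
d={}
for n,b in(("side",(230,140,350,240)),("top",(270,110,390,210))):
    c=viewer.camera(n);d[n]=c;crop(c["image"],*b,6,f"pics/{n}10.png")
s=observe();pickle.dump((s,d),open("c10.pkl","wb"));print(s["time"])
E
```

```text
[ 0.15260697 -0.41127967  1.74193941 -0.04957017  1.55378301 -1.38375508] [ 0.13774182 -0.25452859  1.93666532 -0.04907943  1.20200463 -1.38128546]
False
True [-107.19059435  -16.24934181   21.0916722 ] [534.74534633  93.55013643  21.0916722 ] [-0.05072686  0.61912071  0.54825654] 44.9
48.425
```

View pics/side10.png

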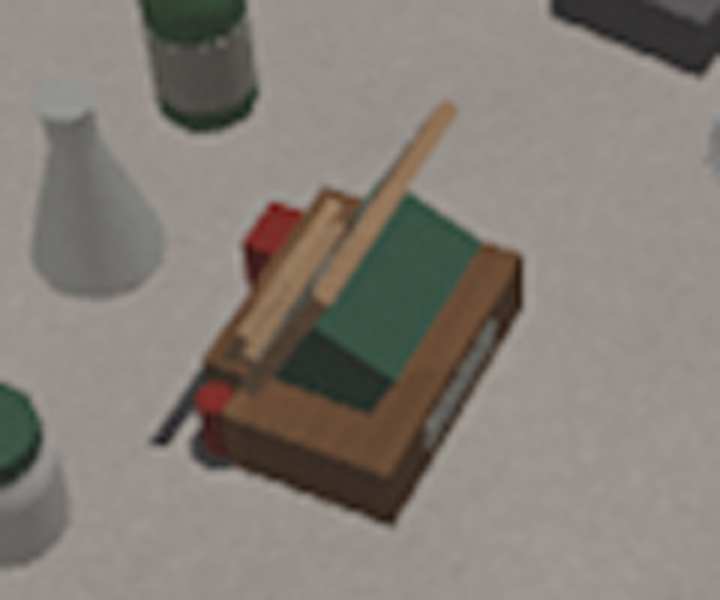

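View pics/top10.png

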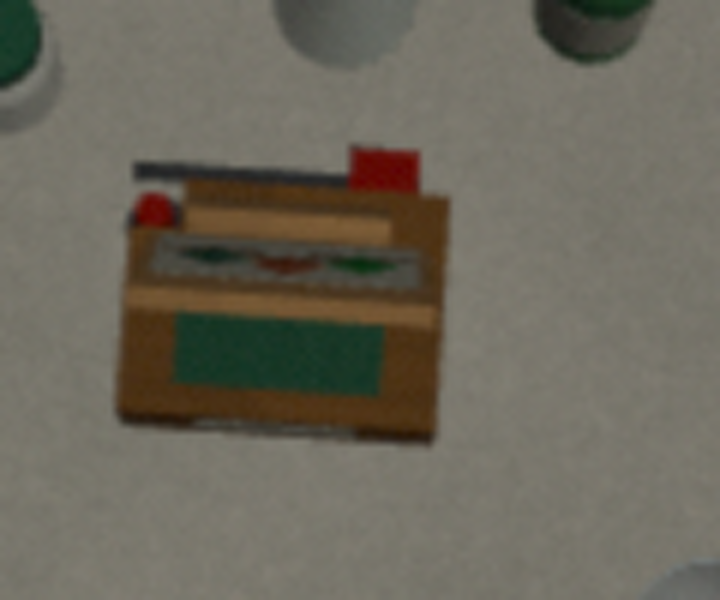

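```bash
python3 - <<'E'
from cell import *
s=observe();print(s["time"],s["tcp_pos"],s["contact_force"]);print(ticket.job_done())
E
```

```text
48.425 [ 373.13334188 -318.39235659  188.30038497] [-0.26899323  0.1903283   0.40164515]
the job is handed in; nothing more can be done
None
```

I swung the stand round to the end stop, moved the board into its slot and handed the job in at 48.4 s of the 61 s allowed. The one thing I am unsure of is whether step 1 counted when it was first reached, because the stand's angle was then close to the limit.

**Stand:** I pushed the back face near the free corner with closed fingers until the force rose against the stop. The images then showed the notch about 3–4 mm short of the post.
- **Angle at step 1:** my estimates disagreed. They ran from 0.04 rad (fitted corners) to 0.07 rad (against the dark strip), with the limit at 0.08. A short extra push before I took the board moved it only about 1 mm.
- **Final push:** after the board was in, I pushed the back face near the notch again. The last pictures show the front parallel to the strip and against the stop, with the notch at the post. About 2 mm of sideways gap remains, inside the tolerance.

**Board:** I gripped it over its upper edge (9.8 mm measured between the fingers) and lifted it out of the rack. It touched the slot floor within 1 mm of the expected depth. After release, its corners in the side and top images matched the seated position to about 2 pixels. It was still seated, leaning on the green backrest and about centred, after the final push.

**Rest of the table:** every item visible in my last close-up pictures stood where it started. Those pictures did not show the whole table. At hand-in the gripper was clear of everything, with a contact force of about 0.5 N, which is sensor noise.

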